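# Open the kiln vent damper and latch it

## Robot

A 7-joint arm with a two-finger parallel gripper is mounted at the origin on the work surface. World frame = base frame: x ahead of the robot, y to its left, z up, the work surface at z = 0. Lengths are in m, angles in rad, forces in N, time in s.
With the tool pointing down it reaches from about 0.4 to 0.875 m from the base axis. Payload 6.5 kg.
Tool frame: the origin (TCP) lies midway between the tips of the shut fingers; the grasp point (between the pads) lies 19 mm behind it; z points along the fingers, y is the line along which they close (so a half turn about z gives the same grasp; the last joint's range is limited). The gripper opens to 85 mm and grips with 20 to 120 N. Pads are 22 mm wide; open, the fingers measure 114 mm over their backs; the gripper's body (76 mm by 85 mm) begins 54 mm behind the grasp point. The pads swing forward as they close: fully open they stand 13 mm farther back than shut.
Start: joints at [-1.308, 0.536, -0.004, 1.538, 0.003, 1.067, -0.071], TCP at [0.21, 0.615, 0.231] pointing down, gripper open.
Joint ranges: [-2.7, 2.7], [-0.37, 2.16], [-1.27, 1.26], [0.24, 2.4], [-1.31, 4.45], [0.19, 1.91], [-2.76, 2.76]. Speed limits (rad/s): [2.39, 2.39, 3.14, 3.14, 3.14, 3.14, 3.14].

## Interface

Orientations are given as a 3x3 rotation matrix whose columns are the frame's x, y, z axes.
In Python, from workcell import telemetry, imaging, workorder, nets gives the robot as it stands. The module is installed in compiled form; this text tells all that it offers.
- The arm moves only by the tool play_rows, never from a script. Its argument "targets" is a list of rows, each an object of numbers: "x", "y", "z": the shift along the tool's x, y, z in mm; "rx", "ry", "rz": the turn, a rotation vector about the tool's x, y, z in degrees; "claw": the closure, from -1 (fully open) to 1 (shut). In form: [{"x": .., "y": .., "z": .., "rx": .., "ry": .., "rz": .., "claw": ..}, ...]. A call has 1 to 10 rows; each row is the pose to reach, as a shift and turn from the pose commanded when the call began, along the tool's axes at that moment; what a row does not reach only later rows make up. A row lasts 1/12 s, in which the tool goes at most 41.7 mm and 7.16 degrees, less where a joint would pass 70% of its speed; a pose out of reach is approached as far as the arm can. A call with a gripper value outside its range is refused whole. The fingers move at their own pace and stop on an object; the grip force is fixed at half the most. Time passes only in rows, so rows that repeat a pose let the fingers close. It gives the time, the measured TCP pose, the force, the opening and the grip force at its end, in the units of the state.
- telemetry.observe(): the state, without advancing time (a new reading comes with each control period).
- imaging.read_camera(name): name is "side" or "top"; returns a dict with "image" (384x512x3 uint8, red, green, blue), "fx", "fy", "cx", "cy" (pixels), "distortion" ([k1, k2, p1, p2, k3] as OpenCV has them; the pictures are not rectified), "R" (3x3) and "t" (3): a world point X has camera coordinates R X + t. Camera axes: x right, y down, z forward; pixel columns grow to the right and rows downward; lengths in m; the calibration is good to about 2 mm. A picture is of the moment at which its call begins. There is no depth.
- workorder.hand_in(): hands the job in; it is judged then, once.
Trained networks look in the newest picture that a camera, given by its name, has taken for a name from the list of things; names that differ only in an ending like _2 or _b are one class to them, and where a whole thing is asked for, a point or a joint stands for the part that bears it (a point fixed in the world has none). Each returns a list of dicts, best first, with "p" (0 to 1); they miss things now and then, are a little off and sometimes report something else, mostly with a low value. They report only what shows in the picture. A call takes as long as a camera call.
- nets.outline_of(camera, thing): "pixels" (384x512 bool, what is visible of it) and "location" ([row, column] in pixels, amid what is visible of it).
- nets.landmark_of(camera, thing): "location" ([row, column] in pixels: a listed point, or the origin of a listed thing).
The state is a dict: "clock": time; "joints": joint angles; "qd": joint speeds; "tau": joint torques, N m; "tool_pos": TCP position; "ee_rot": TCP orientation; "contact_force": force on the tool from outside, world axes, zero at the start; "ft_torque": the same for the moment, N m; "width": finger opening in m; "finger_force": force on a finger pad.
Only numpy, scipy, OpenCV 4.12 (cv2) and the standard library are available. Lean on these libraries where they do the work, as an engineer would, in place of code of your own. Each camera call takes 0.05 s, during which the arm holds its last target. There are 200 camera calls.

## Task

Open the kiln vent: lift the damper slide out of its notch at the robot's right-hand end, bring it along its track under the bridge and drop it fully home in the notch at the left-hand end, then push the latch lever all the way down over it. The slide has a grip at each end and no hand passes under the bridge, so set it down part way and take it by the other grip. Keep the slide in its track and leave the pots and the jar alone.

Things in the scene. Friction and masses are not known exactly. Their poses are not given: they have to be found in the camera images.
- vent: Grey duct, does not move: 430 mm long (its y, roughly to the robot's left), 124 wide (its x, away from the robot), top at z 50; yaw at most 0.25 rad. Origin: centre of its underside, on the table; all points of the vent below are in this frame, mm. On it a steel bed (y -197 to 197, |x| to 23) with its top at z 62, between guide walls (|x| 23 to 31) with their top at z 76.
- bridge (a point): Centre of the underside of the crossbar of the dark steel bridge over the track: vent x 0, y 0, z 132. The bridge is 20 mm thick (y -10 to 10), its legs stand at |x| 31 to 41, its top is at z 146. The slide and its grips pass under it when lifted by up to 18 mm; fingers do not.
- shut_notch (a point): Mouth of the notch at the track's right end, where the slide starts: vent x 0, y -88, z 62. Each of the three notches runs across the bed, is 22 mm wide (y) and 12 deep.
- mid_notch (a point): Mouth of the middle notch, like the others: vent x 0, y 20, z 62. With the slide resting here both its grips stand clear of the bridge.
- open_notch (a point): Mouth of the notch at the track's left end, the goal: vent x 0, y 88, z 62. The slide's origin belongs here, within 6 mm along the track.
- slide: Loose aluminium plate, 0.2 to 0.3 kg, 200 mm long (its y, along the track), 42 wide, 10 thick. Origin: centre of the plate's underside (vent z 62 when home in a notch). A tooth under its middle, 16 mm long (y), 36 wide, 6 deep, sits in the notch: lift 10 to 12 mm to move it; without a notch it lies 6 mm high. It can be lifted level by one grip.
- right_grip (a point): Centre of the top of the slide's right wooden grip: slide x 0, y -88, z 50 (vent z 112 when home). Each grip is upright, 24 mm wide (x), 18 long (y), 40 tall above the plate. This one is free at the start and ends under the bridge.
- left_grip (a point): The same for the left grip: slide x 0, y 88, z 50. It stands under the bridge at the start.
- latch (a joint): Angle (rad) of the latch lever above level. Starts up, at 1.2 to 1.36 (limit 1.36), clear of the slide's grips; 0 = all the way down (a stop), below 0.06 counts as down; its foot then lies 1.5 mm over the plate of the slide. It cannot go down unless the slide is home. It stays where it is left; 1 to 3 N at the pedal turns it.
- latch_pin (a point): The lever's hinge pin, along the vent's y, at vent x 40, y 34, z 84, between two lugs (x 32 to 50, y 18 to 50, up to z 94). Level, the lever runs from here across the track toward the robot (-x). It is a steel bar 16 mm wide (y), 10 thick.
- pedal (a point): Centre of the upper face of the lever's rubber pedal (34 mm long, 24 wide, 10 thick; 88 to 122 mm from the pin): 105 mm from the pin and 5 mm above the lever's middle plane. While the lever is up this face looks away from the robot.
- clay_bowl: Dark red bowl 120 mm wide, 70 high, with a stone cone in it; leave alone. Origin: centre of its underside.
- white_bowl: White bowl 100 mm wide, 55 high, with a black cone in it; leave alone. Origin: centre of its underside.
- glaze_jar: Jar 72 mm wide, 90 high; leave alone. Origin: centre of its underside.

How it is judged:
By the outcome, as a careful person would: the job done as asked, in the order asked, and still so for the second after the job is handed in, with the robot touching nothing.
It also fails if it takes over 51 s, if anything falls off the work surface, if the arm or the gripper's body presses on something with over 40 N, if the wrist force passes 120 N, or if a joint passes its speed limit or range.

## Working session

There is one attempt and no reset: what is moved stays moved. The work goes in short steps, Python scripts to look and compute and a tool call to move; the robot and the scene stay as the last step left them, time stands still between calls to the robot, and variables do not carry over. Pictures are saved under pics/ and viewed, at most 10 in all, crops included, and the job is handed in when it is done.

Besides the shell and the picture viewer there is one more tool, called after ">>>" as name(argument=value, ...), one argument or row to a line, values as JSON. play_rows: Moves the arm, as the interface text tells. Its arguments: {"type":"object","properties":{"targets":{"type":"array"}},"required":["targets"]}

```bash
mkdir -p pics; cat > h.py <<'E'
import numpy as np, cv2
from workcell import telemetry, imaging, workorder, nets
def cam(n):
    c=imaging.read_camera(n); c['K']=np.array([[c['fx'],0,c['cx']],[0,c['fy'],c['cy']],[0,0,1]]);return c
def ray(c,rc):
    u=cv2.undistortPoints(np.array([[[rc[1],rc[0]]]],float),c['K'],np.array(c['distortion']))[0,0]
    R=np.array(c['R']);t=np.array(c['t']);return -R.T@t,R.T@np.array([u[0],u[1],1])
def onz(c,rc,z):
    o,d=ray(c,rc);return o+d*(z-o[2])/d[2]
def proj(c,X):
    R=np.array(c['R']);p=cv2.projectPoints(np.array(X,float).reshape(-1,1,3),cv2.Rodrigues(R)[0],np.array(c['t'],float),c['K'],np.array(c['distortion']))[0]
    return p[:,0,::-1]
def tri(c1,r1,c2,r2):
    A=[];b=[]
    for c,r in((c1,r1),(c2,r2)):
        o,d=ray(c,r);d/=np.linalg.norm(d);P=np.eye(3)-np.outer(d,d);A.append(P);b.append(P@o)
    return np.linalg.lstsq(np.vstack(A),np.hstack(b),rcond=None)[0]
E
python3 - <<'E'
from h import *
np.set_printoptions(precision=3,suppress=True)
cs={n:cam(n) for n in('top','side')}
for n,c in cs.items(): cv2.imwrite(f'pics/{n}0.png',cv2.resize(c['image'][:,:,::-1],(768,576)));print(n,ray(c,(192,256)))
for th in ['vent','bridge','shut_notch','mid_notch','open_notch','right_grip','left_grip','latch_pin','pedal','clay_bowl','white_bowl','glaze_jar']:
    L={n:nets.landmark_of(n,th) for n in cs}
    s=th
    for n in cs:
        if L[n]: s+=f" {n} {np.round(L[n][0]['location'],1)} p{L[n][0]['p']:.2f}"
    print(s, tri(cs['top'],L['top'][0]['location'],cs['side'],L['side'][0]['location']) if L['top'] and L['side'] else '')
s=telemetry.observe();print(s['clock'],s['tool_pos'],s['ee_rot'],s['width'],s['contact_force'])
E
```

```text
top (array([ 0.536, -0.015,  1.901]), array([ 0.046,  0.005, -0.999]))
side (array([ 0.522, -1.038,  1.086]), array([ 0.065,  0.728, -0.683]))
vent top [217.5 239.2] p0.87 side [201.6 234.6] p0.57 [0.533 0.062 0.01 ]
bridge top [212.  239.6] p0.86 side [178.7 234.3] p0.69 [0.544 0.056 0.129]
shut_notch top [211.9 259.8] p0.95 side [208.3 234.8] p0.92 [ 0.542 -0.018  0.056]
mid_notch top [211.3 234.6] p0.88 side [187.9 233.9] p0.66 [0.545 0.077 0.066]
open_notch top [212.8 212.6] p0.71 side [175.7 234. ] p0.86 [0.545 0.162 0.052]
right_grip top [216.7 285.8] p0.87 side [220.5 233.6] p0.82 [ 0.528 -0.115  0.097]
left_grip top [215.3 240.4] p0.82 side [177.4 232.6] p0.60 [0.535 0.053 0.138]
latch_pin top [202.3 227.9] p0.94 side [180.2 245.9] p0.82 [0.585 0.101 0.079]
pedal top [216.9 238.1] p0.54 side [160.  237.8] p0.57 [0.543 0.058 0.212]
clay_bowl top [216.2 141.1] p0.83 side [140.2 230. ] p0.68 [0.538 0.444 0.016]
white_bowl top [155.9 235.2] p0.82 side [197.5 298.7] p0.70 [0.776 0.073 0.003]
glaze_jar top [215.1 377.1] p0.59 side [337.2 234.6] p0.58 [ 0.519 -0.474  0.003]
1.3 [0.21  0.615 0.231] [[-0.946  0.323  0.   ]
 [ 0.323  0.946 -0.   ]
 [-0.    -0.    -1.   ]] 0.08548026848582296 [-0.149  0.194 -0.028]
```

View pics/top0.png

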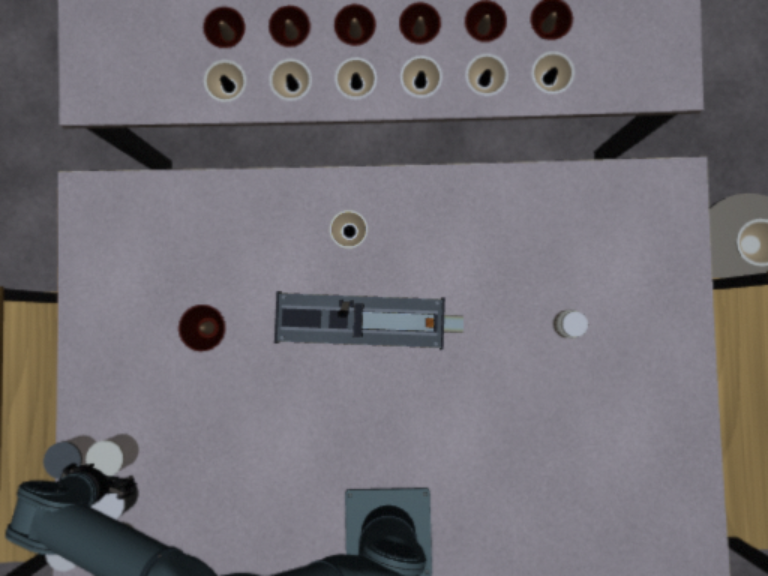

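View pics/side0.png

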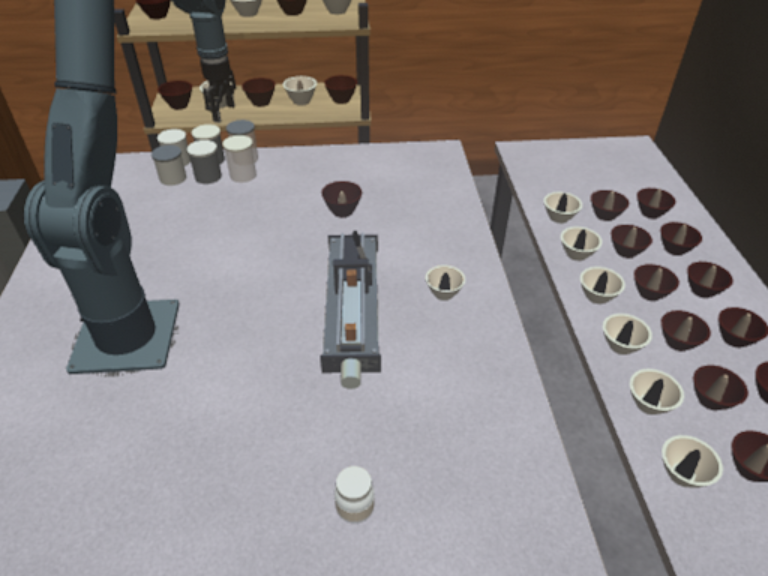

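```bash
python3 - <<'E'
from h import *
from scipy.optimize import least_squares
np.set_printoptions(precision=4,suppress=True)
P={'bridge':(0,0,132),'shut_notch':(0,-88,62),'mid_notch':(0,20,62),'open_notch':(0,88,62),'right_grip':(0,-176,112),'left_grip':(0,0,112),'latch_pin':(40,34,84),'vent':(0,0,0)}
cs={n:cam(n) for n in('top','side')}
obs=[(c,P[t],np.array(L[0]['location'])) for n,c in cs.items() for t in P for L in [nets.landmark_of(n,t)] if L and L[0]['p']>.5]
def W(q,p): 
    p=np.array(p)/1000.;c,s=np.cos(q[2]),np.sin(q[2]);return np.array([q[0]+c*p[0]-s*p[1],q[1]+s*p[0]+c*p[1],p[2]])
f=lambda q:np.concatenate([proj(c,W(q,p))[0]-l for c,p,l in obs])
r=least_squares(f,[.54,.06,0],loss='soft_l1');q=r.x;print(q);print(f(q).reshape(-1,2).round(1).tolist())
# outlines check: vent
for n,c in cs.items():
    L=nets.outline_of(n,'vent')
    m=L[0]['pixels'].astype(np.uint8);pts=np.argwhere(m)[:,::-1].astype(np.float32)
    print(n,cv2.minAreaRect(pts), L[0]['p'])
np.save('q.npy',q)
for t in P: print(t,W(q,P[t]))
E
```

```text
[ 0.5402  0.0619 -0.0427]
[[0.9, -0.2], [-1.6, 1.7], [2.3, -1.9], [-1.7, 0.3], [-0.1, -1.0], [-0.4, -0.0], [1.2, 2.8], [-2.4, -0.1], [-4.1, -0.9], [-0.1, -2.6], [1.9, -2.5], [-0.7, 1.6], [-3.5, 0.6], [1.8, 4.0], [0.3, -3.7], [0.6, 0.7]]
top ((245.67176818847656, 213.27517700195312), (125.00377655029297, 33.135093688964844), 1.718357801437378) 0.89
side ((233.0, 207.0), (104.0, 40.0), 90.0) 0.73
bridge [0.5402 0.0619 0.132 ]
shut_notch [ 0.5365 -0.026   0.062 ]
mid_notch [0.5411 0.0819 0.062 ]
open_notch [0.544  0.1498 0.062 ]
right_grip [ 0.5327 -0.114   0.112 ]
left_grip [0.5402 0.0619 0.112 ]
latch_pin [0.5816 0.0941 0.084 ]
vent [0.5402 0.0619 0.    ]
```

The top view shows the vent at (360,320) in the enlarged picture, the bridge at (358,320), and the right grip at (430,322). The bowls and jar are well clear. The side view shows the right grip at (350,330), and the latch is up behind the bridge. The fit gives a yaw of about -0.043 rad.

```bash
cat >> h.py <<'E'
from scipy.spatial.transform import Rotation as Ro
def go(v,R=None,world=False):
    """tool-frame shift (mm) and turn (deg) to reach vent point v(mm) with tool y=vent x, z down"""
    q=np.load('q.npy');s=telemetry.observe();R0=np.array(s['ee_rot']);c,n=np.cos(q[2]),np.sin(q[2])
    V=np.array([[c,-n,0],[n,c,0],[0,0,1]]);X=V@(np.array(v)/1000.)+[q[0],q[1],0]
    T=V@(np.array([[0,1,0],[1,0,0],[0,0,-1.]]) if R is None else R)
    print('shift',(R0.T@(X-s['tool_pos'])*1000).round(1),'turn',Ro.from_matrix(R0.T@T).as_rotvec(degrees=True).round(2),'t',s['clock'],'w',s['width'],'F',np.round(s['contact_force'],1))
def vent():
    q=np.load('q.npy');s=telemetry.observe();c,n=np.cos(q[2]),np.sin(q[2]);V=np.array([[c,-n,0],[n,c,0],[0,0,1]])
    return V.T@(np.array(s['tool_pos'])-[q[0],q[1],0])*1000
E
python3 -c "
from h import *
go((0,-176,260));go((0,-176,160))"
```

```text
shift [-541.  -585.8  -28.7] turn [ 0.   -0.   73.61] t 2.3 w 0.08551321786009834 F [ 0.6 -0.   0.3]
shift [-541.  -585.8   71.3] turn [ 0.   -0.   73.61] t 2.3 w 0.08551321786009834 F [ 0.6 -0.   0.3]
```

>>> play_rows(
  targets=[
    {"x": -541,"y": -586,"z": -29,"rz": 73.6,"claw": -1},
    {"x": -541,"y": -586,"z": -29,"rz": 73.6,"claw": -1},
    {"x": -541,"y": -586,"z": -29,"rz": 73.6,"claw": -1},
    {"x": -541,"y": -586,"z": -29,"rz": 73.6,"claw": -1},
    {"x": -541,"y": -586,"z": -29,"rz": 73.6,"claw": -1},
    {"x": -541,"y": -586,"z": -29,"rz": 73.6,"claw": -1},
    {"x": -541,"y": -586,"z": -29,"rz": 73.6,"claw": -1},
    {"x": -541,"y": -586,"z": -29,"rz": 73.6,"claw": -1},
    {"x": -541,"y": -586,"z": -29,"rz": 73.6,"claw": -1},
    {"x": -541,"y": -586,"z": -29,"rz": 73.6,"claw": -1},
  ],
)

```text
invalid input at $.targets[0]: expected keys x, y, z, rx, ry, rz, claw
```

```bash
python3 -c "
from h import *
go((0,-176,260));print(vent())"
```

```text
shift [-541.  -585.8  -28.7] turn [ 0.   -0.   73.61] t 2.3 w 0.08551321786009834 F [ 0.6 -0.   0.3]
[-353.6342406   538.70327734  231.29649467]
```

>>> play_rows(
  targets=[
    {"x": -541,"y": -586,"z": -29,"rx": 0,"ry": 0,"rz": 73.6,"claw": -1},
    {"x": -541,"y": -586,"z": -29,"rx": 0,"ry": 0,"rz": 73.6,"claw": -1},
    {"x": -541,"y": -586,"z": -29,"rx": 0,"ry": 0,"rz": 73.6,"claw": -1},
    {"x": -541,"y": -586,"z": -29,"rx": 0,"ry": 0,"rz": 73.6,"claw": -1},
    {"x": -541,"y": -586,"z": -29,"rx": 0,"ry": 0,"rz": 73.6,"claw": -1},
    {"x": -541,"y": -586,"z": -29,"rx": 0,"ry": 0,"rz": 73.6,"claw": -1},
    {"x": -541,"y": -586,"z": -29,"rx": 0,"ry": 0,"rz": 73.6,"claw": -1},
    {"x": -541,"y": -586,"z": -29,"rx": 0,"ry": 0,"rz": 73.6,"claw": -1},
    {"x": -541,"y": -586,"z": -29,"rx": 0,"ry": 0,"rz": 73.6,"claw": -1},
    {"x": -541,"y": -586,"z": -29,"rx": 0,"ry": 0,"rz": 73.6,"claw": -1},
  ],
)

```text
clock: 3.13
tool_pos: [0.3789, 0.2326, 0.2469]
ee_rot: [[0.014, 1.0, 0.001], [1.0, -0.014, 0.001], [0.001, 0.0, -1.0]]
contact_force: [0.1, 0.7, 0.4]
width: 0.0852
finger_force: 0.0
```

```bash
python3 -c "
from h import *
go((0,-176,260));print(vent())"
```

```text
shift [-344.4  158.6  -13.4] turn [ 0.03 -0.06  1.65] t 3.1333 w 0.08520183001017857 F [0.1 0.7 0.4]
[-168.44372632  163.72167353  246.8555949 ]
```

>>> play_rows(
  targets=[
    {"x": -344,"y": 159,"z": -13,"rx": 0,"ry": 0,"rz": 1.65,"claw": -1},
    {"x": -344,"y": 159,"z": -13,"rx": 0,"ry": 0,"rz": 1.65,"claw": -1},
    {"x": -344,"y": 159,"z": -13,"rx": 0,"ry": 0,"rz": 1.65,"claw": -1},
    {"x": -344,"y": 159,"z": -13,"rx": 0,"ry": 0,"rz": 1.65,"claw": -1},
    {"x": -344,"y": 159,"z": -13,"rx": 0,"ry": 0,"rz": 1.65,"claw": -1},
    {"x": -344,"y": 159,"z": -13,"rx": 0,"ry": 0,"rz": 1.65,"claw": -1},
    {"x": -344,"y": 159,"z": -13,"rx": 0,"ry": 0,"rz": 1.65,"claw": -1},
    {"x": -344,"y": 159,"z": -13,"rx": 0,"ry": 0,"rz": 1.65,"claw": -1},
    {"x": -344,"y": 159,"z": -13,"rx": 0,"ry": 0,"rz": 1.65,"claw": -1},
    {"x": -344,"y": 159,"z": -13,"rx": 0,"ry": 0,"rz": 1.65,"claw": -1},
  ],
)

```text
clock: 3.97
tool_pos: [0.5363, -0.1194, 0.2605]
ee_rot: [[0.045, 0.999, 0.003], [0.999, -0.045, -0.005], [-0.005, 0.004, -1.0]]
contact_force: [-0.4, 0.4, 0.9]
width: 0.0853
finger_force: 0.0
```

```bash
python3 - <<'E'
from h import *
go((0,-176,160));print(vent())
from scipy.optimize import least_squares
P={'bridge':(0,0,132),'shut_notch':(0,-88,62),'mid_notch':(0,20,62),'open_notch':(0,88,62),'latch_pin':(40,34,84),'vent':(0,0,0),'left_grip':(0,0,112)}
cs={n:cam(n) for n in('top','side')}
obs=[(c,P[t],np.array(L[0]['location']),n+t) for n,c in cs.items() for t in P for L in [nets.landmark_of(n,t)] if L and L[0]['p']>.5]
q=np.load('q.npy')
def W(q,p): 
    p=np.array(p)/1000.;c,s=np.cos(q[2]),np.sin(q[2]);return np.array([q[0]+c*p[0]-s*p[1],q[1]+s*p[0]+c*p[1],p[2]])
# overlay model on images, upscaled crops
lines=[]
def box(x0,x1,y0,y1,z):
    a=[(x0,y0,z),(x1,y0,z),(x1,y1,z),(x0,y1,z)];return [(a[i],a[(i+1)%4]) for i in range(4)]
lines=box(-62,62,-215,215,50)+box(-31,31,-197,197,76)+box(-12,12,-185,-167,112)+box(-41,41,-10,10,146)
for n,c in cs.items():
    pc=proj(c,W(q,(0,0,80)))[0];k=5 if n=='top' else 5;h,w=(44,78) if n=='top' else (58,78)
    r0,c0=int(pc[0]-h),int(pc[1]-w)
    im=cv2.resize(c['image'][r0:r0+2*h,c0:c0+2*w,::-1],None,fx=k,fy=k,interpolation=cv2.INTER_CUBIC)
    for a,b in lines:
        p=[tuple(int(v) for v in ((proj(c,W(q,e))[0]-[r0,c0])*k+k/2)[::-1]) for e in(a,b)];cv2.line(im,*p,(0,255,0),1)
    cv2.imwrite(f'pics/ov_{n}.png',im)
f=lambda q:np.concatenate([proj(c,W(q,p))[0]-l for c,p,l,_ in obs])
r=least_squares(f,q,loss='soft_l1');print(r.x, q)
E
```

```text
shift [  5.8  -4.2 100.5] turn [ 0.2   0.29 -0.16] t 3.9667 w 0.08525414241271473 F [-0.4  0.4  0.9]
[   3.8245934  -181.25258102  260.52280906]
[ 0.5400928   0.06328842 -0.08693863] [ 0.54021564  0.06188222 -0.04266399]
```

View pics/ov_top.png

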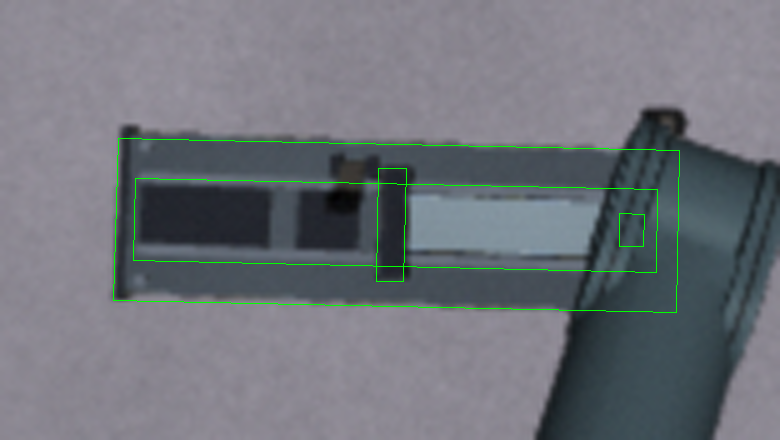

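View pics/ov_side.png

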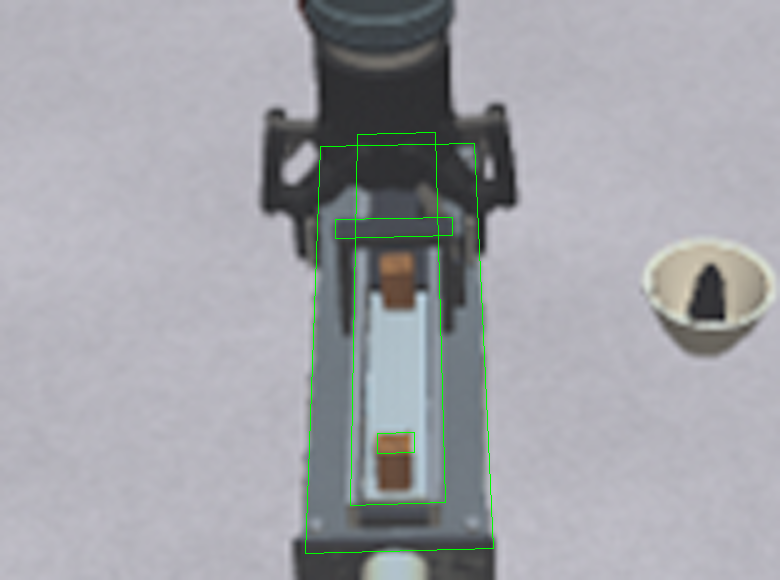

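Top overlay: the green model sits within about 3 mm at the bridge (393,223), and the bed is slightly steeper than the model. Side overlay: the grip top (394,441) and bridge (393,228) match to within about 1 mm. I'll nudge the yaw to -0.05 and descend.

```bash
python3 -c "
from h import *
np.save('q.npy',np.array([.541,.0613,-.050]))
go((0,-176,78));print(vent())"
```

```text
shift [ -3.8  -2.3 181.5] turn [0.   0.   0.76] t 4.7667 w 0.08574750384660466 F [-0.1 -0.3  0.6]
[   2.28382434 -172.18255226  259.47310673]
```

>>> play_rows(
  targets=[
    {"x": -4,"y": -2,"z": 40,"rx": 0,"ry": 0,"rz": 0.76,"claw": -1},
    {"x": -4,"y": -2,"z": 80,"rx": 0,"ry": 0,"rz": 0.76,"claw": -1},
    {"x": -4,"y": -2,"z": 120,"rx": 0,"ry": 0,"rz": 0.76,"claw": -1},
    {"x": -4,"y": -2,"z": 150,"rx": 0,"ry": 0,"rz": 0.76,"claw": -1},
    {"x": -4,"y": -2,"z": 170,"rx": 0,"ry": 0,"rz": 0.76,"claw": -1},
    {"x": -4,"y": -2,"z": 180,"rx": 0,"ry": 0,"rz": 0.76,"claw": -1},
    {"x": -4,"y": -2,"z": 180,"rx": 0,"ry": 0,"rz": 0.76,"claw": -1},
    {"x": -4,"y": -2,"z": 180,"rx": 0,"ry": 0,"rz": 0.76,"claw": -1},
  ],
)

```text
clock: 5.43
tool_pos: [0.533, -0.1151, 0.08]
ee_rot: [[0.05, 0.999, 0.0], [0.999, -0.05, -0.0], [-0.0, 0.0, -1.0]]
contact_force: [0.3, -0.6, 0.2]
width: 0.0853
finger_force: 0.0
```

```bash
python3 - <<'E'
from h import *
go((0,-176,78));print(vent())
c=cam('side');L=nets.landmark_of('side','right_grip');print(L[:2])
q=np.load('q.npy')
im=cv2.resize(c['image'][150:270,160:310,::-1],None,fx=5,fy=5,interpolation=cv2.INTER_CUBIC);cv2.imwrite('pics/g1.png',im)
E
```

```text
shift [ 0.6 -0.8  2. ] turn [ 0.03  0.01 -0.02] t 5.4333 w 0.08533505267753998 F [ 0.3 -0.6  0.2]
[   0.79370738 -176.56207797   79.98226483]
[{'location': [219.0, 232.9], 'p': 0.58}]
```

View pics/g1.png

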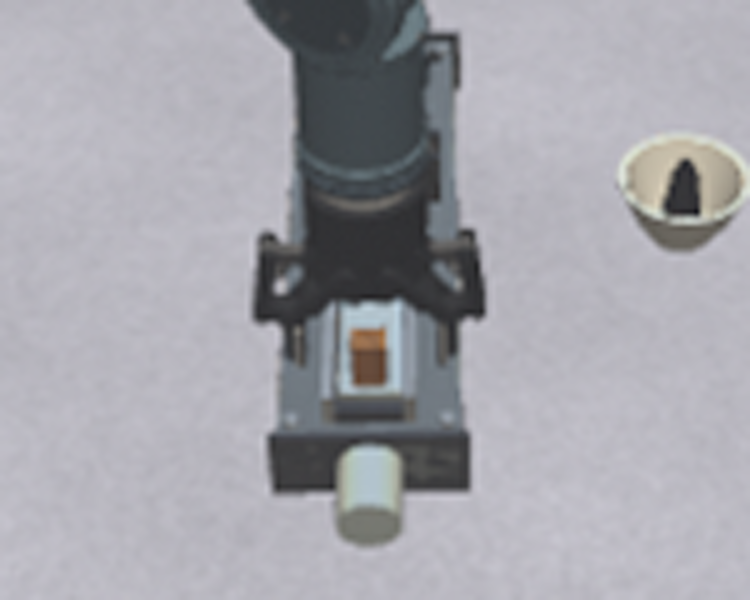

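The crop shows the grip at (368,355) midway between the fingertips at about (295,345) and (443,345), so I'll close.

>>> play_rows(
  targets=[
    {"x": 0,"y": 0,"z": 2,"rx": 0,"ry": 0,"rz": 0,"claw": 1},
    {"x": 0,"y": 0,"z": 2,"rx": 0,"ry": 0,"rz": 0,"claw": 1},
    {"x": 0,"y": 0,"z": 2,"rx": 0,"ry": 0,"rz": 0,"claw": 1},
    {"x": 0,"y": 0,"z": 2,"rx": 0,"ry": 0,"rz": 0,"claw": 1},
    {"x": 0,"y": 0,"z": 2,"rx": 0,"ry": 0,"rz": 0,"claw": 1},
    {"x": 0,"y": 0,"z": 2,"rx": 0,"ry": 0,"rz": 0,"claw": 1},
    {"x": 0,"y": 0,"z": 2,"rx": 0,"ry": 0,"rz": 0,"claw": 1},
    {"x": 0,"y": 0,"z": 2,"rx": 0,"ry": 0,"rz": 0,"claw": 1},
  ],
)

```text
clock: 6.2
tool_pos: [0.5322, -0.1147, 0.0778]
ee_rot: [[0.05, 0.999, -0.0], [0.999, -0.05, 0.001], [0.0, -0.0, -1.0]]
contact_force: [-2.2, -0.3, 5.2]
width: 0.0235
finger_force: 59.2
```

>>> play_rows(
  targets=[
    {"x": 0,"y": 0,"z": -4,"rx": 0,"ry": 0,"rz": 0,"claw": 1},
    {"x": 0,"y": 0,"z": -8,"rx": 0,"ry": 0,"rz": 0,"claw": 1},
    {"x": 0,"y": 0,"z": -12,"rx": 0,"ry": 0,"rz": 0,"claw": 1},
    {"x": 0,"y": 0,"z": -12,"rx": 0,"ry": 0,"rz": 0,"claw": 1},
    {"x": 0,"y": 0,"z": -12,"rx": 0,"ry": 0,"rz": 0,"claw": 1},
  ],
)

```text
clock: 6.62
tool_pos: [0.5323, -0.1148, 0.0896]
ee_rot: [[0.05, 0.999, -0.0], [0.999, -0.05, 0.0], [0.0, -0.0, -1.0]]
contact_force: [-0.9, -0.2, -2.0]
width: 0.0233
finger_force: 59.1
```

```bash
python3 - <<'E'
from h import *
go((0,-68,90));print(vent(),telemetry.observe()['ft_torque'])
c=cam('side')
q=np.load('q.npy')
im=cv2.resize(c['image'][150:250,180:290,::-1],None,fx=6,fy=6,interpolation=cv2.INTER_CUBIC);cv2.imwrite('pics/g2.png',im)
E
```

```text
shift [ 1.083e+02 -1.000e-01 -4.000e-01] turn [-0.02 -0.    0.  ] t 6.6167 w 0.02325412945063653 F [-0.9 -0.2 -2. ]
[ 9.34699949e-02 -1.76268236e+02  8.95652277e+01] [-0.19458775  0.29715356 -0.05382417]
```

View pics/g2.png

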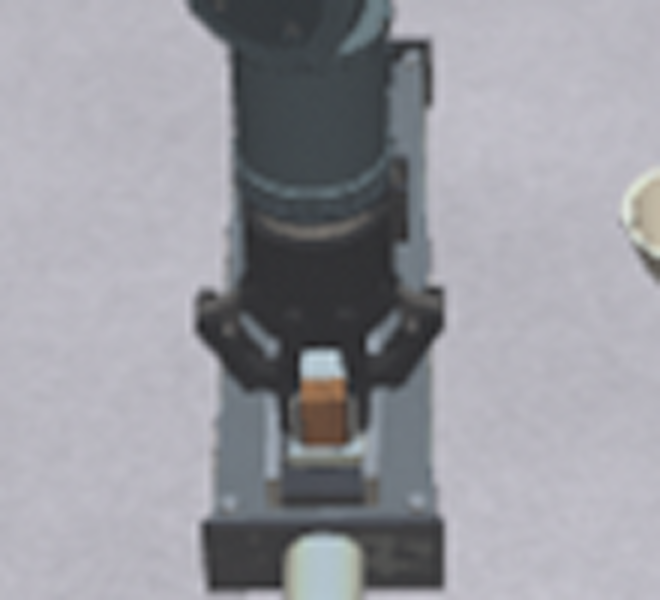

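The slide is up in the fingers at (323,420), centred between the walls, and the force reads about -2 N, which fits its weight. I'll start moving along the track.

>>> play_rows(
  targets=[
    {"x": 8,"y": 0,"z": 0,"rx": 0,"ry": 0,"rz": 0,"claw": 1},
    {"x": 16,"y": 0,"z": 0,"rx": 0,"ry": 0,"rz": 0,"claw": 1},
    {"x": 26,"y": 0,"z": 0,"rx": 0,"ry": 0,"rz": 0,"claw": 1},
    {"x": 36,"y": 0,"z": 0,"rx": 0,"ry": 0,"rz": 0,"claw": 1},
    {"x": 40,"y": 0,"z": 0,"rx": 0,"ry": 0,"rz": 0,"claw": 1},
    {"x": 40,"y": 0,"z": 0,"rx": 0,"ry": 0,"rz": 0,"claw": 1},
  ],
)

```text
clock: 7.17
tool_pos: [0.5347, -0.0724, 0.0893]
ee_rot: [[0.047, 0.999, -0.0], [0.999, -0.047, 0.001], [0.001, -0.0, -1.0]]
contact_force: [-1.2, -0.3, -1.5]
width: 0.0237
finger_force: 59.1
```

```bash
python3 -c "
from h import *
go((0,-68,90));print(vent())"
```

```text
shift [65.8 -0.2 -0.7] turn [-0.02 -0.06  0.18] t 7.1667 w 0.023705311417162582 F [-1.2 -0.3 -1.5]
[   0.40644434 -133.82910922   89.27641366]
```

>>> play_rows(
  targets=[
    {"x": 8,"y": 0,"z": 0,"rx": 0,"ry": 0,"rz": 0,"claw": 1},
    {"x": 20,"y": 0,"z": 0,"rx": 0,"ry": 0,"rz": 0,"claw": 1},
    {"x": 32,"y": 0,"z": 0,"rx": 0,"ry": 0,"rz": 0,"claw": 1},
    {"x": 44,"y": 0,"z": 0,"rx": 0,"ry": 0,"rz": 0,"claw": 1},
    {"x": 56,"y": 0,"z": 0,"rx": 0,"ry": 0,"rz": 0,"claw": 1},
    {"x": 64,"y": 0,"z": 0,"rx": 0,"ry": 0,"rz": 0,"claw": 1},
    {"x": 68,"y": 0,"z": 0,"rx": 0,"ry": 0,"rz": 0,"claw": 1},
    {"x": 68,"y": 0,"z": 0,"rx": 0,"ry": 0,"rz": 0,"claw": 1},
    {"x": 68,"y": 0,"z": 0,"rx": 0,"ry": 0,"rz": 0,"claw": 1},
  ],
)

```text
clock: 7.92
tool_pos: [0.5379, -0.0071, 0.0895]
ee_rot: [[0.05, 0.999, 0.0], [0.999, -0.05, -0.0], [-0.0, 0.0, -1.0]]
contact_force: [0.1, -0.2, -2.0]
width: 0.0234
finger_force: 59.1
```

```bash
python3 -c "
from h import *
go((0,-68,78));print(vent())"
```

```text
shift [ 0.5 -0.4 11.5] turn [0.01 0.03 0.01] t 7.9167 w 0.023355069039953793 F [ 0.1 -0.2 -2. ]
[  0.36618629 -68.45764984  89.47795078]
```

>>> play_rows(
  targets=[
    {"x": 0,"y": 0,"z": 4,"rx": 0,"ry": 0,"rz": 0,"claw": 1},
    {"x": 0,"y": 0,"z": 8,"rx": 0,"ry": 0,"rz": 0,"claw": 1},
    {"x": 0,"y": 0,"z": 11,"rx": 0,"ry": 0,"rz": 0,"claw": 1},
    {"x": 0,"y": 0,"z": 12,"rx": 0,"ry": 0,"rz": 0,"claw": 1},
    {"x": 0,"y": 0,"z": 12,"rx": 0,"ry": 0,"rz": 0,"claw": 1},
  ],
)

```text
clock: 8.33
tool_pos: [0.5377, -0.0076, 0.0778]
ee_rot: [[0.051, 0.999, -0.001], [0.999, -0.051, 0.0], [0.0, -0.001, -1.0]]
contact_force: [-4.1, -0.3, 6.6]
width: 0.0231
finger_force: 60.2
```

>>> play_rows(
  targets=[
    {"x": 0,"y": 0,"z": 0,"rx": 0,"ry": 0,"rz": 0,"claw": -1},
    {"x": 0,"y": 0,"z": 0,"rx": 0,"ry": 0,"rz": 0,"claw": -1},
    {"x": 0,"y": 0,"z": 0,"rx": 0,"ry": 0,"rz": 0,"claw": -1},
    {"x": 0,"y": 0,"z": 0,"rx": 0,"ry": 0,"rz": 0,"claw": -1},
    {"x": 0,"y": 0,"z": -40,"rx": 0,"ry": 0,"rz": 0,"claw": -1},
    {"x": 0,"y": 0,"z": -80,"rx": 0,"ry": 0,"rz": 0,"claw": -1},
    {"x": 0,"y": 0,"z": -120,"rx": 0,"ry": 0,"rz": 0,"claw": -1},
    {"x": 0,"y": 0,"z": -160,"rx": 0,"ry": 0,"rz": 0,"claw": -1},
    {"x": 0,"y": 0,"z": -180,"rx": 0,"ry": 0,"rz": 0,"claw": -1},
    {"x": 0,"y": 0,"z": -180,"rx": 0,"ry": 0,"rz": 0,"claw": -1},
  ],
)

```text
clock: 9.17
tool_pos: [0.5409, -0.0072, 0.2623]
ee_rot: [[0.05, 0.999, 0.009], [0.999, -0.05, 0.001], [0.002, 0.009, -1.0]]
contact_force: [1.1, -0.4, -0.6]
width: 0.0856
finger_force: 0.0
```

```bash
python3 -c "
from h import *
go((0,108,258));print(vent())"
```

```text
shift [176.4  -3.4   4.6] turn [ 0.5  -0.11 -0.02] t 9.1667 w 0.08555102659284251 F [ 1.1 -0.4 -0.6]
[  3.33965736 -68.40832645 262.31001847]
```

>>> play_rows(
  targets=[
    {"x": 40,"y": 0,"z": 0,"rx": 0,"ry": 0,"rz": 0,"claw": -1},
    {"x": 80,"y": 0,"z": 0,"rx": 0,"ry": 0,"rz": 0,"claw": -1},
    {"x": 120,"y": 0,"z": 0,"rx": 0,"ry": 0,"rz": 0,"claw": -1},
    {"x": 155,"y": 0,"z": 0,"rx": 0,"ry": 0,"rz": 0,"claw": -1},
    {"x": 176,"y": 0,"z": 0,"rx": 0,"ry": 0,"rz": 0,"claw": -1},
    {"x": 176,"y": 0,"z": 0,"rx": 0,"ry": 0,"rz": 0,"claw": -1},
    {"x": 176,"y": 0,"z": 0,"rx": 0,"ry": 0,"rz": 0,"claw": -1},
  ],
)

```text
clock: 9.75
tool_pos: [0.546, 0.1701, 0.2562]
ee_rot: [[0.047, 0.999, -0.002], [0.999, -0.047, -0.001], [-0.001, -0.001, -1.0]]
contact_force: [-0.1, -1.2, 0.4]
width: 0.0849
finger_force: 0.0
```

```bash
python3 - <<'E'
from h import *
go((0,108,78));print(vent())
c=cam('side');q=np.load('q.npy')
t=cam('top');print([(n,nets.landmark_of(n,k)[:1]) for n in('side','top') for k in('left_grip','right_grip')])
cc,s=np.cos(q[2]),np.sin(q[2])
for y in(108,-68): print(y,[proj(k,[q[0]-s*y/1e3,q[1]+cc*y/1e3,.112])[0] for k in(c,t)])
im=cv2.resize(c['image'][130:250,180:310,::-1],None,fx=5,fy=5,interpolation=cv2.INTER_CUBIC);cv2.imwrite('pics/g3.png',im)
E
```

```text
shift [ -0.7   0.7 178.2] turn [-0.09  0.05  0.17] t 9.75 w 0.08489022698488323 F [-0.1 -1.2  0.4]
[ -0.41779269 108.88707204 256.22771781]
[('side', [{'location': [160.8, 230.8], 'p': 0.89}]), ('side', []), ('top', [{'location': [212.3, 211.3], 'p': 0.87}]), ('top', [{'location': [217.3, 258.3], 'p': 0.83}])]
108 [array([162.26870195, 234.01868424]), array([212.44273595, 209.16006405])]
-68 [array([194.46647275, 233.78301207]), array([213.81848273, 256.71354022])]
```

View pics/g3.png

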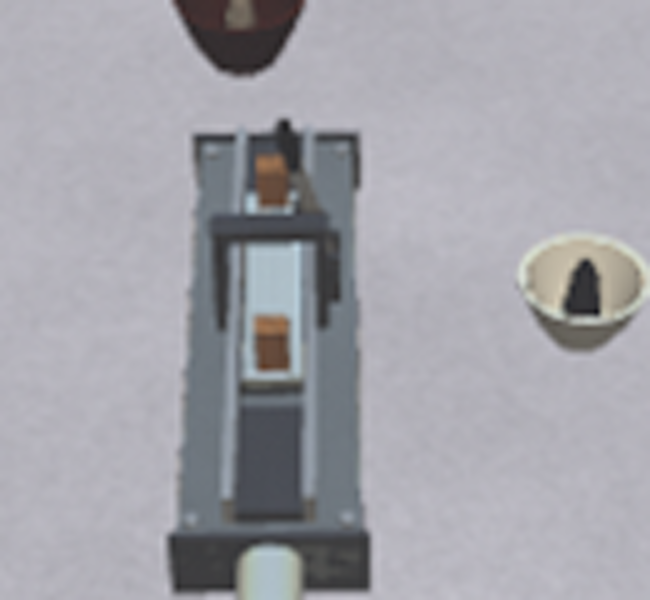

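The slide is level in the track: left grip top at crop (270,160), which is px (162,234), exactly as predicted. The right grip at (270,320) also matches, and the latch is still up. I'll go down on the left grip.

>>> play_rows(
  targets=[
    {"x": -1,"y": 0,"z": 40,"rx": 0,"ry": 0,"rz": 0,"claw": -1},
    {"x": -1,"y": 0,"z": 80,"rx": 0,"ry": 0,"rz": 0,"claw": -1},
    {"x": -1,"y": 0,"z": 120,"rx": 0,"ry": 0,"rz": 0,"claw": -1},
    {"x": -1,"y": 0,"z": 150,"rx": 0,"ry": 0,"rz": 0,"claw": -1},
    {"x": -1,"y": 0,"z": 170,"rx": 0,"ry": 0,"rz": 0,"claw": -1},
    {"x": -1,"y": 0,"z": 178,"rx": 0,"ry": 0,"rz": 0,"claw": -1},
    {"x": -1,"y": 0,"z": 178,"rx": 0,"ry": 0,"rz": 0,"claw": -1},
    {"x": -1,"y": 0,"z": 178,"rx": 0,"ry": 0,"rz": 0,"claw": -1},
  ],
)

```text
clock: 10.72
tool_pos: [0.5475, 0.1675, 0.0803]
ee_rot: [[0.051, 0.999, 0.001], [0.999, -0.051, 0.0], [0.0, 0.001, -1.0]]
contact_force: [0.2, 0.1, 0.1]
width: 0.085
finger_force: 0.0
```

```bash
python3 -c "
from h import *
go((0,108,78));print(vent())"
```

```text
shift [ 1.6 -1.1  2.3] turn [ 0.06 -0.01 -0.05] t 10.7167 w 0.08498546671135643 F [0.2 0.1 0.1]
[  1.13575396 106.4023388   80.28168466]
```

>>> play_rows(
  targets=[
    {"x": 1,"y": -1,"z": 2,"rx": 0,"ry": 0,"rz": 0,"claw": -1},
    {"x": 1,"y": -1,"z": 2,"rx": 0,"ry": 0,"rz": 0,"claw": 1},
    {"x": 1,"y": -1,"z": 2,"rx": 0,"ry": 0,"rz": 0,"claw": 1},
    {"x": 1,"y": -1,"z": 2,"rx": 0,"ry": 0,"rz": 0,"claw": 1},
    {"x": 1,"y": -1,"z": 2,"rx": 0,"ry": 0,"rz": 0,"claw": 1},
    {"x": 1,"y": -1,"z": 2,"rx": 0,"ry": 0,"rz": 0,"claw": 1},
    {"x": 1,"y": -1,"z": 2,"rx": 0,"ry": 0,"rz": 0,"claw": 1},
    {"x": 1,"y": -1,"z": 2,"rx": 0,"ry": 0,"rz": 0,"claw": 1},
  ],
)

```text
clock: 11.38
tool_pos: [0.5461, 0.1691, 0.0779]
ee_rot: [[0.05, 0.999, 0.001], [0.999, -0.05, 0.0], [0.0, 0.001, -1.0]]
contact_force: [-1.2, 1.1, 5.0]
width: 0.023
finger_force: 59.3
```

>>> play_rows(
  targets=[
    {"x": 0,"y": 0,"z": -4,"rx": 0,"ry": 0,"rz": 0,"claw": 1},
    {"x": 0,"y": 0,"z": -8,"rx": 0,"ry": 0,"rz": 0,"claw": 1},
    {"x": 0,"y": 0,"z": -12,"rx": 0,"ry": 0,"rz": 0,"claw": 1},
    {"x": 0,"y": 0,"z": -12,"rx": 0,"ry": 0,"rz": 0,"claw": 1},
    {"x": 0,"y": 0,"z": -12,"rx": 0,"ry": 0,"rz": 0,"claw": 1},
  ],
)

```text
clock: 11.8
tool_pos: [0.5458, 0.169, 0.0896]
ee_rot: [[0.05, 0.999, 0.0], [0.999, -0.05, 0.0], [0.0, 0.0, -1.0]]
contact_force: [0.3, 0.4, -2.0]
width: 0.0234
finger_force: 58.9
```

```bash
python3 -c "
from h import *
go((0,176,90));print(vent())"
```

```text
shift [68.2  0.6 -0.3] turn [ 0.02 -0.01  0.  ] t 11.8 w 0.023375373359448816 F [ 0.3  0.4 -2. ]
[ -0.57876815 107.79572254  89.64781038]
```

>>> play_rows(
  targets=[
    {"x": 8,"y": 0,"z": 0,"rx": 0,"ry": 0,"rz": 0,"claw": 1},
    {"x": 20,"y": 0,"z": 0,"rx": 0,"ry": 0,"rz": 0,"claw": 1},
    {"x": 32,"y": 0,"z": 0,"rx": 0,"ry": 0,"rz": 0,"claw": 1},
    {"x": 44,"y": 0,"z": 0,"rx": 0,"ry": 0,"rz": 0,"claw": 1},
    {"x": 56,"y": 0,"z": 0,"rx": 0,"ry": 0,"rz": 0,"claw": 1},
    {"x": 64,"y": 0,"z": 0,"rx": 0,"ry": 0,"rz": 0,"claw": 1},
    {"x": 68,"y": 0,"z": 0,"rx": 0,"ry": 0,"rz": 0,"claw": 1},
    {"x": 68,"y": 0,"z": 0,"rx": 0,"ry": 0,"rz": 0,"claw": 1},
    {"x": 68,"y": 0,"z": 0,"rx": 0,"ry": 0,"rz": 0,"claw": 1},
  ],
)

```text
clock: 12.55
tool_pos: [0.549, 0.2366, 0.0894]
ee_rot: [[0.05, 0.999, -0.0], [0.999, -0.05, -0.0], [-0.0, -0.0, -1.0]]
contact_force: [-0.0, -1.0, -1.4]
width: 0.0231
finger_force: 58.9
```

>>> play_rows(
  targets=[
    {"x": 0,"y": 0,"z": 4,"rx": 0,"ry": 0,"rz": 0,"claw": 1},
    {"x": 0,"y": 0,"z": 8,"rx": 0,"ry": 0,"rz": 0,"claw": 1},
    {"x": 0,"y": 0,"z": 11,"rx": 0,"ry": 0,"rz": 0,"claw": 1},
    {"x": 0,"y": 0,"z": 12,"rx": 0,"ry": 0,"rz": 0,"claw": 1},
    {"x": 0,"y": 0,"z": 12,"rx": 0,"ry": 0,"rz": 0,"claw": 1},
  ],
)

```text
clock: 12.97
tool_pos: [0.5489, 0.2361, 0.0779]
ee_rot: [[0.051, 0.999, -0.001], [0.999, -0.051, -0.0], [-0.0, -0.001, -1.0]]
contact_force: [-3.0, -1.0, 7.0]
width: 0.0233
finger_force: 60.1
```

```bash
python3 -c "
from h import *
go((0,176,78));print(vent())"
```

```text
shift [ 1.1  0.8 -0.1] turn [-0.06  0.01 -0.05] t 12.9667 w 0.023296501575560964 F [-3. -1.  7.]
[ -0.79654275 174.94787927  77.89250189]
```

The slide is home: z matches the start height exactly. I'll release, rise and go to the latch.

>>> play_rows(
  targets=[
    {"x": 0,"y": 0,"z": 0,"rx": 0,"ry": 0,"rz": 0,"claw": -1},
    {"x": 0,"y": 0,"z": 0,"rx": 0,"ry": 0,"rz": 0,"claw": -1},
    {"x": 0,"y": 0,"z": 0,"rx": 0,"ry": 0,"rz": 0,"claw": -1},
    {"x": 0,"y": 0,"z": 0,"rx": 0,"ry": 0,"rz": 0,"claw": -1},
    {"x": 0,"y": 0,"z": -40,"rx": 0,"ry": 0,"rz": 0,"claw": -1},
    {"x": 0,"y": 0,"z": -80,"rx": 0,"ry": 0,"rz": 0,"claw": -1},
    {"x": 0,"y": 0,"z": -120,"rx": 0,"ry": 0,"rz": 0,"claw": 1},
    {"x": 0,"y": 0,"z": -160,"rx": 0,"ry": 0,"rz": 0,"claw": 1},
    {"x": 0,"y": 0,"z": -190,"rx": 0,"ry": 0,"rz": 0,"claw": 1},
    {"x": 0,"y": 0,"z": -190,"rx": 0,"ry": 0,"rz": 0,"claw": 1},
  ],
)

```text
clock: 13.8
tool_pos: [0.5528, 0.2377, 0.2743]
ee_rot: [[0.051, 0.999, 0.01], [0.999, -0.051, 0.005], [0.006, 0.01, -1.0]]
contact_force: [0.9, -0.0, 0.4]
width: 0.0387
finger_force: 0.0
```

```bash
python3 - <<'E'
from h import *
go((65,35,262));print(vent())
c=cam('side');t=cam('top');q=np.load('q.npy')
print([(n,nets.landmark_of(n,k)[:1]) for n in('side','top') for k in('left_grip','right_grip','pedal')])
cc,s=np.cos(q[2]),np.sin(q[2])
P=lambda x,y,z:[q[0]+cc*x/1e3-s*y/1e3,q[1]+s*x/1e3+cc*y/1e3,z/1e3]
for p in((0,176,112),(0,0,112),(14.7,34,186)): print(p,[proj(k,P(*p))[0] for k in(c,t)])
im=cv2.resize(c['image'][130:250,180:310,::-1],None,fx=5,fy=5,interpolation=cv2.INTER_CUBIC);cv2.imwrite('pics/g4.png',im)
E
```

```text
shift [-141.8   62.    12.1] turn [ 0.55 -0.34 -0.03] t 13.8 w 0.03866856108515452 F [ 0.9 -0.   0.4]
[  2.98634087 176.74883144 274.29854356]
[('side', [{'location': [150.0, 232.4], 'p': 0.85}]), ('side', [{'location': [183.2, 234.5], 'p': 0.77}]), ('side', [{'location': [159.4, 241.6], 'p': 0.58}]), ('top', [{'location': [211.9, 194.9], 'p': 0.65}]), ('top', [{'location': [213.3, 240.2], 'p': 0.95}]), ('top', [{'location': [207.4, 229.5], 'p': 0.58}])]
(0, 176, 112) [array([151.20389322, 234.09966787]), array([211.92120576, 190.78154095])]
(0, 0, 112) [array([181.36496335, 233.87891165]), array([213.28227282, 238.3352233 ])]
(14.7, 34, 186) [array([159.02295082, 237.46742593]), array([208.81070635, 227.99990711])]
```

View pics/g4.png

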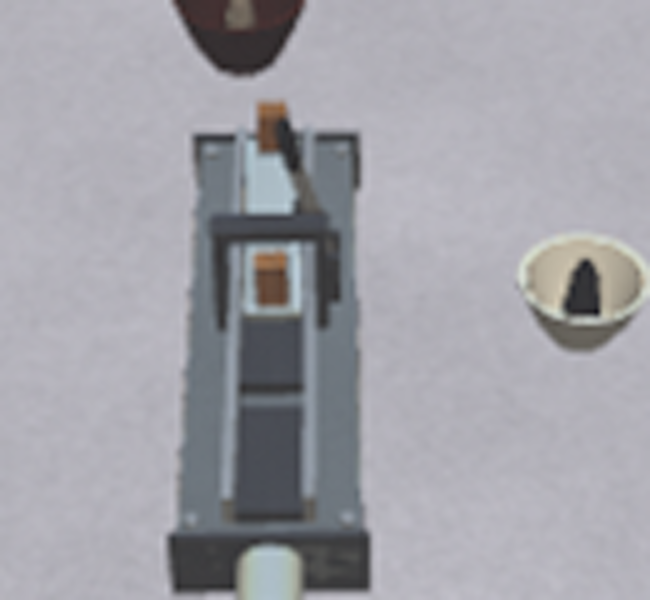

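The slide sits in the left notch: left grip top at (270,105), right grip at (270,258) under the bridge. The lever is still up, with the pedal at (288,140). Moving to the far side of the pedal.

>>> play_rows(
  targets=[
    {"x": -30,"y": 25,"z": 0,"rx": 0,"ry": 0,"rz": 0,"claw": 1},
    {"x": -65,"y": 45,"z": 0,"rx": 0,"ry": 0,"rz": 0,"claw": 1},
    {"x": -100,"y": 66,"z": 0,"rx": 0,"ry": 0,"rz": 0,"claw": 1},
    {"x": -130,"y": 66,"z": 0,"rx": 0,"ry": 0,"rz": 0,"claw": 1},
    {"x": -140,"y": 66,"z": 0,"rx": 0,"ry": 0,"rz": 0,"claw": 1},
    {"x": -140,"y": 66,"z": 0,"rx": 0,"ry": 0,"rz": 0,"claw": 1},
    {"x": -140,"y": 66,"z": 0,"rx": 0,"ry": 0,"rz": 0,"claw": 1},
    {"x": -140,"y": 66,"z": 0,"rx": 0,"ry": 0,"rz": 0,"claw": 1},
  ],
)

```text
clock: 14.87
tool_pos: [0.6077, 0.0962, 0.267]
ee_rot: [[0.047, 0.999, -0.001], [0.999, -0.047, 0.001], [0.001, -0.001, -1.0]]
contact_force: [-0.4, 0.4, -0.2]
width: 0.0002
finger_force: 0.0
```

```bash
python3 - <<'E'
from h import *
go((65,35,190));print(vent())
E
```

```text
shift [-3.3  0.2 77. ] turn [-0.05 -0.07  0.16] t 14.8667 w 0.00016809885596946248 F [-0.4  0.4 -0.2]
[ 64.85018726  38.20907948 266.95978433]
```

>>> play_rows(
  targets=[
    {"x": -3,"y": 0,"z": 35,"rx": 0,"ry": 0,"rz": 0,"claw": 1},
    {"x": -3,"y": 0,"z": 65,"rx": 0,"ry": 0,"rz": 0,"claw": 1},
    {"x": -3,"y": 0,"z": 77,"rx": 0,"ry": 0,"rz": 0,"claw": 1},
    {"x": -3,"y": 0,"z": 77,"rx": 0,"ry": 0,"rz": 0,"claw": 1},
    {"x": -3,"y": 0,"z": 77,"rx": 0,"ry": 0,"rz": 0,"claw": 1},
  ],
)

```text
clock: 15.28
tool_pos: [0.6079, 0.092, 0.1907]
ee_rot: [[0.048, 0.999, -0.0], [0.999, -0.048, 0.0], [0.0, -0.0, -1.0]]
contact_force: [0.5, -0.2, 1.5]
width: -0.0001
finger_force: 0.0
```

```bash
python3 - <<'E'
from h import *
go((0,35,177));print(vent())
E
```

```text
shift [  1.1 -65.3  13.7] turn [-0.03 -0.    0.1 ] t 15.2833 w -0.00011528518337548609 F [ 0.5 -0.2  1.5]
[ 65.32183724  34.01121188 190.67550168]
```

>>> play_rows(
  targets=[
    {"x": 0,"y": -15,"z": 0,"rx": 0,"ry": 0,"rz": 0,"claw": 1},
    {"x": 0,"y": -30,"z": 0,"rx": 0,"ry": 0,"rz": 0,"claw": 1},
    {"x": 0,"y": -42,"z": 4,"rx": 0,"ry": 0,"rz": 0,"claw": 1},
    {"x": 0,"y": -54,"z": 8,"rx": 0,"ry": 0,"rz": 0,"claw": 1},
    {"x": 0,"y": -65,"z": 13,"rx": 0,"ry": 0,"rz": 0,"claw": 1},
    {"x": 0,"y": -65,"z": 13,"rx": 0,"ry": 0,"rz": 0,"claw": 1},
  ],
)

```text
clock: 15.78
tool_pos: [0.5423, 0.0949, 0.1788]
ee_rot: [[0.049, 0.999, 0.001], [0.999, -0.049, 0.002], [0.002, 0.001, -1.0]]
contact_force: [-0.3, -0.2, 0.3]
width: -0.0001
finger_force: 0.0
```

>>> play_rows(
  targets=[
    {"x": 0,"y": -13,"z": 10,"rx": 0,"ry": 0,"rz": 0,"claw": 1},
    {"x": 0,"y": -25,"z": 20,"rx": 0,"ry": 0,"rz": 0,"claw": 1},
    {"x": 0,"y": -35,"z": 33,"rx": 0,"ry": 0,"rz": 0,"claw": 1},
    {"x": 0,"y": -43,"z": 47,"rx": 0,"ry": 0,"rz": 0,"claw": 1},
    {"x": 0,"y": -48,"z": 58,"rx": 0,"ry": 0,"rz": 0,"claw": 1},
    {"x": 0,"y": -50,"z": 67,"rx": 0,"ry": 0,"rz": 0,"claw": 1},
    {"x": 0,"y": -50,"z": 67,"rx": 0,"ry": 0,"rz": 0,"claw": 1},
  ],
)

```text
clock: 16.37
tool_pos: [0.4932, 0.0969, 0.1101]
ee_rot: [[0.049, 0.999, -0.0], [0.999, -0.049, 0.0], [0.0, -0.0, -1.0]]
contact_force: [0.2, -0.5, 1.0]
width: 0.0004
finger_force: 0.0
```

```bash
python3 - <<'E'
from h import *
go((-54,35,88));print(vent())
c=cam('side')
im=cv2.resize(c['image'][120:240,170:300,::-1],None,fx=5,fy=5,interpolation=cv2.INTER_CUBIC);cv2.imwrite('pics/g5.png',im)
E
```

```text
shift [ 1.9 -4.5 22.1] turn [-0.02 -0.01  0.03] t 16.3667 w 0.0003891253525451311 F [ 0.2 -0.5  1. ]
[-49.4756695   33.13727841 110.13026523]
```

View pics/g5.png

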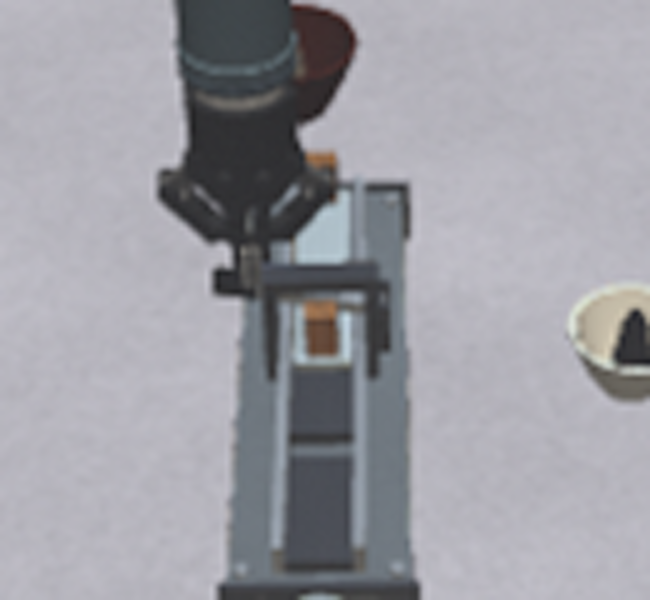

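The lever is nearly down, with the pedal at (233,282) under the fingers and the slide undisturbed. I'll press to the stop.

>>> play_rows(
  targets=[
    {"x": 1,"y": -3,"z": 10,"rx": 0,"ry": 0,"rz": 0,"claw": 1},
    {"x": 1,"y": -4,"z": 17,"rx": 0,"ry": 0,"rz": 0,"claw": 1},
    {"x": 1,"y": -4,"z": 21,"rx": 0,"ry": 0,"rz": 0,"claw": 1},
    {"x": 1,"y": -4,"z": 22,"rx": 0,"ry": 0,"rz": 0,"claw": 1},
    {"x": 1,"y": -4,"z": 22,"rx": 0,"ry": 0,"rz": 0,"claw": 1},
  ],
)

```text
clock: 16.83
tool_pos: [0.4891, 0.0979, 0.0889]
ee_rot: [[0.05, 0.999, -0.001], [0.999, -0.05, 0.001], [0.001, -0.001, -1.0]]
contact_force: [-2.9, 0.6, 9.9]
width: 0.0001
finger_force: 5.2
```

>>> play_rows(
  targets=[
    {"x": 0,"y": 0,"z": 1,"rx": 0,"ry": 0,"rz": 0,"claw": 1},
    {"x": 0,"y": 0,"z": 1.5,"rx": 0,"ry": 0,"rz": 0,"claw": 1},
    {"x": 0,"y": 0,"z": 1.5,"rx": 0,"ry": 0,"rz": 0,"claw": 1},
  ],
)

```text
clock: 17.08
tool_pos: [0.4892, 0.0979, 0.0886]
ee_rot: [[0.05, 0.999, -0.001], [0.999, -0.05, 0.002], [0.002, -0.001, -1.0]]
contact_force: [-7.9, -0.2, 26.9]
width: 0.0002
finger_force: 13.6
```

>>> play_rows(
  targets=[
    {"x": 0,"y": 0,"z": -20,"rx": 0,"ry": 0,"rz": 0,"claw": 1},
    {"x": 0,"y": 0,"z": -60,"rx": 0,"ry": 0,"rz": 0,"claw": 1},
    {"x": 0,"y": 0,"z": -100,"rx": 0,"ry": 0,"rz": 0,"claw": 1},
    {"x": 0,"y": 0,"z": -140,"rx": 0,"ry": 0,"rz": 0,"claw": 1},
    {"x": 0,"y": 0,"z": -170,"rx": 0,"ry": 0,"rz": 0,"claw": 1},
    {"x": 0,"y": 0,"z": -170,"rx": 0,"ry": 0,"rz": 0,"claw": 1},
    {"x": 0,"y": 0,"z": -170,"rx": 0,"ry": 0,"rz": 0,"claw": 1},
  ],
)

```text
clock: 17.67
tool_pos: [0.4901, 0.0981, 0.2584]
ee_rot: [[0.05, 0.999, 0.003], [0.999, -0.05, 0.002], [0.002, 0.003, -1.0]]
contact_force: [-0.1, -0.1, -1.0]
width: 0.0004
finger_force: 0.0
```

```bash
python3 - <<'E'
from h import *
c=cam('side');t=cam('top');q=np.load('q.npy')
print([(n,nets.landmark_of(n,k)[:1]) for n in('side','top') for k in('left_grip','right_grip','pedal')])
cc,s=np.cos(q[2]),np.sin(q[2])
P=lambda x,y,z:[q[0]+cc*x/1e3-s*y/1e3,q[1]+s*x/1e3+cc*y/1e3,z/1e3]
for p in((0,176,112),(0,0,112),(-65,34,89)): print(p,[proj(k,P(*p))[0] for k in(c,t)])
im=cv2.resize(c['image'][120:240,170:300,::-1],None,fx=5,fy=5,interpolation=cv2.INTER_CUBIC);cv2.imwrite('pics/g6.png',im)
E
```

```text
[('side', [{'location': [150.8, 231.9], 'p': 0.91}]), ('side', [{'location': [185.1, 233.8], 'p': 0.84}]), ('side', [{'location': [185.8, 216.7], 'p': 0.52}]), ('top', [{'location': [211.5, 191.1], 'p': 0.76}]), ('top', [{'location': [213.2, 239.1], 'p': 0.66}]), ('top', [{'location': [215.2, 193.8], 'p': 0.58}])]
(0, 176, 112) [array([151.20389322, 234.09966787]), array([211.92120576, 190.78154095])]
(0, 0, 112) [array([181.36496335, 233.87891165]), array([213.28227282, 238.3352233 ])]
(-65, 34, 89) [array([180.22490175, 216.34988382]), array([230.45383603, 228.96172505])]
```

View pics/g6.png

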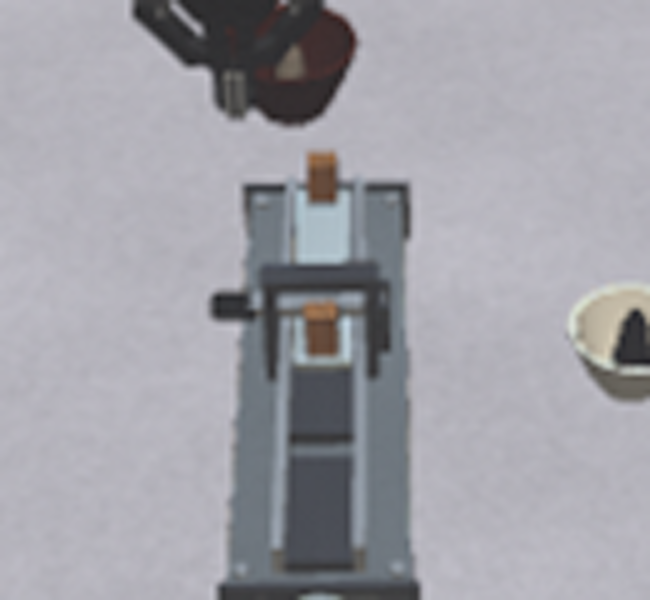

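The lever lies level with the pedal at (232,305), as predicted. The slide is home and the arm is clear, so I'll hand in.

```bash
python3 -c "
from h import *
print(workorder.hand_in())"
```

```text
the job is handed in; nothing more can be done
None
```

The vent is open: the slide is home in the left notch and the latch is pushed down to its stop. I handed it in at about 18 s with the arm clear, and the hand-in returned no verdict.

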